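# Put the square plating press back in its marked pocket

## Robot

A 7-joint arm with a two-finger parallel gripper is mounted at the origin on the work surface. World frame = base frame: x ahead of the robot, y to its left, z up, the work surface at z = 0. Lengths are in m, angles in degrees, forces in N, time in s.
With the tool pointing down it reaches from about 0.4 to 0.85 m from the base axis. Payload 10.4 kg.
Tool frame: the origin (TCP) lies between the finger pads; the fingertips stand 25 mm ahead of it and the grasp point (between the pads) lies 6 mm ahead of it; z points along the fingers, y is the line along which they close (so a half turn about z gives the same grasp; the last joint's range is limited). The gripper opens to 87 mm and grips with 3 to 60 N. Pads are 19 mm wide; open, the fingers measure 117 mm over their backs; the gripper's body (75 mm by 190 mm) begins 51 mm behind the grasp point.
Start: joints at [-66.612, 19.034, -3.707, 83.658, 1.238, 77.344, -5.071], TCP at [0.261, 0.568, 0.248] pointing down, gripper open.
Joint ranges: [-148.97, 148.97], [-28.65, 121.19], [-84.17, 76.75], [9.2, 138.47], [-72.65, 252.65], [3.7, 117.97], [-149.18, 149.18]. Speed limits (degrees/s): [127.2, 127.2, 159.86, 159.86, 180, 180, 180].

## Interface

Orientations are given as a 3x3 rotation matrix whose columns are the frame's x, y, z axes.
In Python, from rig import r gives the robot as it stands.
- The arm moves only by the tool servo_tool, never from a script. Its argument "targets" is a list of rows, each a list of 2 entries, a list of its own where there are three numbers: the shift along the tool's x, y, z in cm, then the turn about the tool's z in rad. A call has 1 to 8 rows; each row shifts and turns the commanded pose from where the row before left it, along the tool's axes as they then stand; what a row does not reach is not made up. A row lasts 1/12 s, in which the tool goes at most 41.7 mm and 7.16 degrees, less where a joint would pass 70% of its speed; a pose out of reach is approached as far as the arm can. A call is refused whole if a number of a shift passes 4.17 or a number of a turn 0.125, either way. A call with a gripper value outside its range is refused whole. "jaw" is the gripper's target within -1 to 1 (fully open at 1, half-way at 0, shut at -1), set as the call begins (left out, the last holds). The fingers move at their own pace and stop on an object; the grip force is fixed at half the most. Time passes only in rows, so rows that do not move let the fingers close. It gives the time, the measured TCP pose, the force, the opening and the grip force at its end, in the units of the state.
- r.get_obs(): the state, without advancing time (a new reading comes with each control period).
- r.camera(name): name is "side" or "top"; returns a dict with "image" (420x560x3 uint8, red, green, blue), "mtx" (3x3 intrinsics, pixels), "rvec" (rotation vector, rad) and "tvec" (3), from world to camera coordinates, as OpenCV has them. Camera axes: x right, y down, z forward; pixel columns grow to the right and rows downward; lengths in m; the calibration is good to about 2 mm. A picture is of the moment at which its call begins. There is no depth.
- r.hand_in(): hands the job in; it is judged then, once.
Trained networks look in the newest picture that a camera, given by its name, has taken for a name from the list of things; names that differ only in an ending like _2 or _b are one class to them, and where a whole thing is asked for, a point or a joint stands for the part that bears it (a point fixed in the world has none). Each returns a list of dicts, best first, with "confidence" (0 to 1); they miss things now and then, are a little off and sometimes report something else, mostly with a low value. They report only what shows in the picture. A call takes as long as a camera call.
- r.masks_of(query, camera): "region" (420x560 bool, what is visible of it) and "bbox" ([left, top, right, bottom] in pixels, round what is visible of it).
The state is a dict: "t": time; "joints": joint angles; "joint_velocities": joint speeds; "joint_torque": joint torques, N m; "eef_pos": TCP position; "eef_rot": TCP orientation; "contact_force": force on the tool from outside, world axes, zero at the start; "moment": the same for the moment, N m; "grip_width": finger opening in m; "grip_force": force on a finger pad.
Only numpy, scipy, OpenCV 4.12 (cv2) and the standard library are available. Lean on these libraries where they do the work, as an engineer would, in place of code of your own. Each camera call takes 0.05 s, during which the arm holds its last target. There are 200 camera calls.

## Task

We have finished plating with the square press: take the press with the square foot from the white cutting board and put it back in the rack, in the pocket whose label shows a square, standing upright and flat on the pocket's floor. Set it down rather than dropping it, and leave the round press and the long press where they are.

Things in the scene. Friction and masses are not known exactly. Their poses are not given: they have to be found in the camera images.
- square_press (a point): centre, half-way up (40 mm above the underside; z up), of the square press, about 0.25 kg: steel foot 60 x 60 mm, 12 mm thick, with an upright flat black grip on its middle up to 80 mm above the underside, 36 mm along x, 16 mm thick along y (pinch it this way). It starts upright on the white cutting board (15 mm thick).
- pocket_square (a point): centre of the floor, about 11 mm above the table, of the pocket labelled with a black square: one of three equal aluminium pockets side by side (order varies, 110 mm apart along y), 84 x 84 mm inside, walls 5 mm thick and 13 mm high above this floor. A white label slopes from its rim on the +x side. z is up, x and y run along the walls; the press may stand at any turn that fits.
- long_press (a point): centre, half-way up (40 mm above the underside; z up), of the long press, about 0.25 kg: steel foot 32 x 76 mm (longer along y), 12 mm thick, with an upright flat black grip on its middle up to 80 mm above the underside, 36 mm along x, 16 mm thick along y (pinch it this way). A bystander, upright on the same cutting board; it stays there.
- round_press (a point): centre, half-way up (40 mm above the underside; z up), of the round press, about 0.25 kg: steel foot 64 mm in diameter, 12 mm thick, with an upright flat black grip on its middle up to 80 mm above the underside, 36 mm along x, 16 mm thick along y (pinch it this way). A bystander, already in the pocket labelled with a disc; the pocket labelled with a bar is empty.

How it is judged (in metres and radians):
At the end, for the whole second after the job is handed in: The square press stands at rest in the pocket labelled with a square: its middle within 25 mm of the pocket's middle, its centre point less than 45 mm above the pocket floor (flat down it is 40 mm), upright within 0.12 rad; the long and round presses are within 30 mm of where they began (horizontal distance between square_press and pocket_square below 0.025 m and z of square_press in the frame of pocket_square below 0.045 m and angle between square_press's own z axis and vertical below 0.12 rad and linear speed of press_square below 0.02 m/s and distance of each of long_press, round_press from where it was at the start of the episode below 0.03 m); the robot touches nothing.
It fails at once if the long press is moved by more than 30 mm (distance of long_press from where it was at the start of the episode above 0.03 m).
It fails at once if the round press is moved by more than 30 mm (distance of round_press from where it was at the start of the episode above 0.03 m).
It fails at once if the square press is dropped or thrown (moves faster than 0.8 m/s, a fall of about 33 mm, with no finger on it) (linear speed of press_square above 0.8 m/s and contact force between the fingers and press_square below 0.1 N).
It also fails if it takes over 35 s, if anything falls off the work surface, if the arm or the gripper's body presses on something with over 40 N, if the wrist force passes 120 N, or if a joint passes its speed limit or range.

## Working session

There is one attempt and no reset: what is moved stays moved. The work goes in short steps, Python scripts to look and compute and a tool call to move; the robot and the scene stay as the last step left them, time stands still between calls to the robot, and variables do not carry over. Pictures are saved under pics/ and viewed, at most 10 in all, crops included, and the job is handed in when it is done.

Besides the shell and the picture viewer there is one more tool, called after "Call:" by a JSON object that holds its "fn" and its "kwargs", one argument or row to a line. servo_tool: Moves the arm, as the interface text tells. Its arguments: {"type":"object","properties":{"targets":{"type":"array"},"jaw":{"type":"number"}},"required":["targets"]}

```bash
mkdir -p pics
cat > h.py <<'E'
import numpy as np, cv2
from rig import r
def ray(c,u,v,z):
    R,_=cv2.Rodrigues(np.array(c["rvec"],float)); t=np.array(c["tvec"],float).ravel()
    d=R.T@np.linalg.inv(c["mtx"])@np.array([u,v,1.]); o=-R.T@t
    return o+d*(z-o[2])/d[2]
def proj(c,p):
    return cv2.projectPoints(np.array(p,float).reshape(-1,3),np.array(c["rvec"],float),np.array(c["tvec"],float),np.array(c["mtx"],float),None)[0].reshape(-1,2)
E
python3 - <<'E'
from h import *
for n in("top","side"):
    c=r.camera(n); cv2.imwrite(f"pics/{n}0.png",c["image"][:,:,::-1])
    R,_=cv2.Rodrigues(np.array(c["rvec"])); print(n,"cam",(-R.T@np.array(c["tvec"]).ravel()).round(3))
    for q in("square_press","long_press","round_press","pocket_square"):
        for m in r.masks_of(q,n)[:3]:
            ys,xs=np.nonzero(m["region"]); print(q,round(m["confidence"],2),m["bbox"],xs.mean().round(1),ys.mean().round(1),ray(c,xs.mean(),ys.mean(),.03).round(3))
o=r.get_obs();print(o["t"],o["eef_pos"],np.round(o["eef_rot"],3))
E
```

```text
top cam [0.414 0.024 0.84 ]
square_press 0.74 [175.0, 164.9, 211.0, 202.3] 190.8 184.0 [0.621 0.193 0.03 ]
long_press 0.61 [192.5, 241.9, 237.2, 268.5] 213.4 253.4 [0.483 0.146 0.03 ]
long_press 0.19 [171.7, 163.0, 210.4, 203.4] 190.7 184.1 [0.621 0.193 0.03 ]
round_press 0.63 [404.1, 210.6, 442.3, 239.3] 423.0 224.7 [ 0.534 -0.264  0.03 ]
pocket_square 0.65 [286.0, 181.3, 335.2, 245.7] 309.4 214.2 [ 0.558 -0.042  0.03 ]
side cam [ 0.288 -0.405  0.645]
square_press 0.93 [228.9, 135.5, 265.1, 174.4] 246.7 156.3 [0.627 0.199 0.03 ]
long_press 0.9 [187.2, 169.2, 222.6, 211.7] 202.8 191.0 [0.488 0.154 0.03 ]
round_press 0.74 [324.2, 320.4, 364.8, 362.6] 345.1 339.0 [ 0.533 -0.27   0.03 ]
pocket_square 0.82 [247.1, 220.0, 318.5, 273.7] 280.3 242.9 [ 0.552 -0.053  0.03 ]
0.5 [0.26099329 0.56792767 0.24757347] [[-0.909  0.418  0.   ]
 [ 0.418  0.909  0.   ]
 [ 0.     0.    -1.   ]]
```

View pics/top0.png

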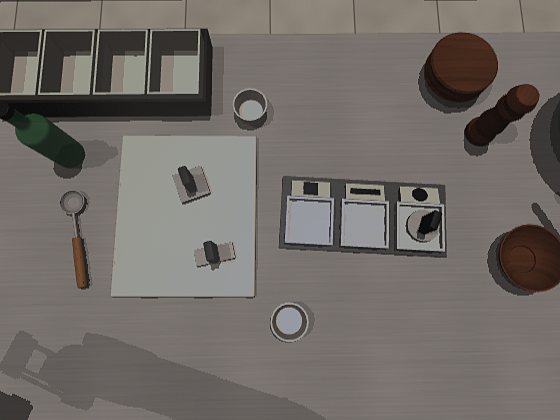

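View pics/side0.png

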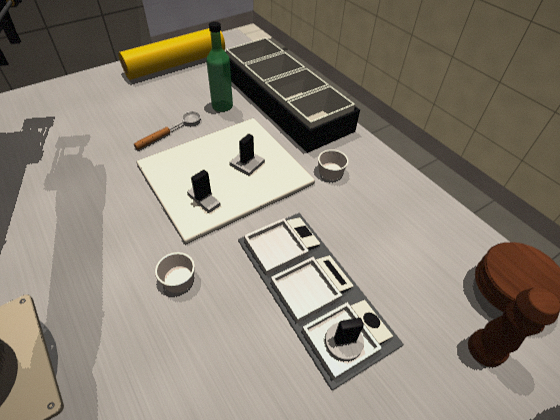

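The top view shows the square press at about (191,184), turned a little, the long press at (213,253), and the square-labelled pocket at (310,220), leftmost in the rack. I'll zoom in next for the corners.

Run:
```python
from h import *
c=r.camera("top"); im=c["image"][:,:,::-1]
k=cv2.resize(im[155:255,165:345],None,fx=4.4,fy=4.4,interpolation=cv2.INTER_CUBIC); cv2.imwrite("pics/z.png",k)
c=r.camera("side"); im=c["image"][:,:,::-1]
k=cv2.resize(im[120:285,220:330],None,fx=3.6,fy=3.6,interpolation=cv2.INTER_CUBIC); cv2.imwrite("pics/zs.png",k)
```

```text
(no output)
```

View pics/z.png

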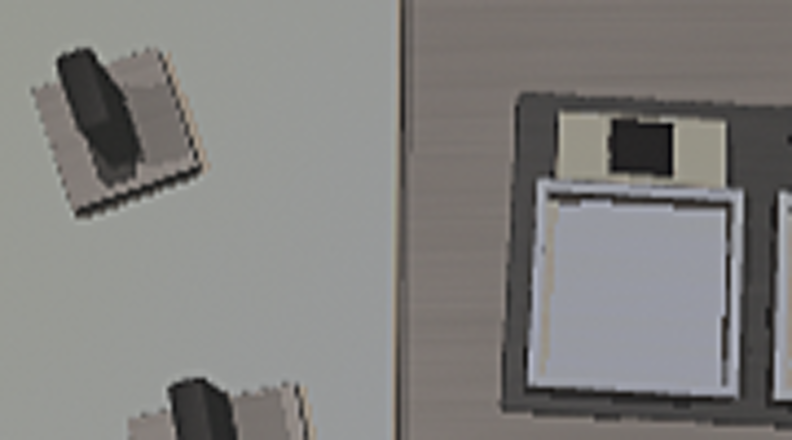

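View pics/zs.png

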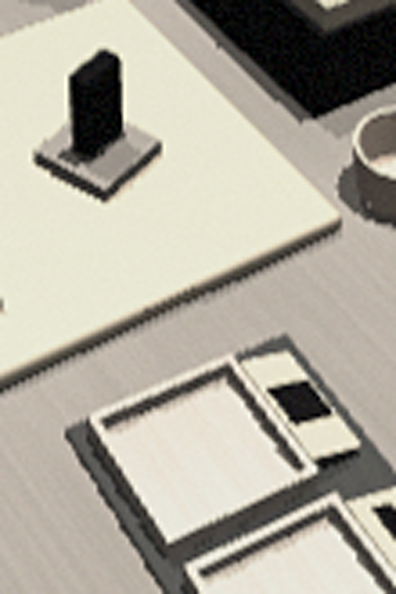

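Zooms: the square press's foot-top corners are at (32,90),(155,48),(203,168),(78,210) in the top crop. The rim of the square pocket has corners (538,180),(743,190),(738,398),(527,388). The side crop shows the foot at (35,155),(107,190),(162,146).

Run:
```python
from h import *
c=r.camera("top"); s=r.camera("side")
def T(L,z,f=4.4,o=(165,155),c=c):
    return np.array([ray(c,u/f+o[0],v/f+o[1],z) for u,v in L])
def show(n,P):
    e=np.roll(P,-1,0)-P
    print(n,P.mean(0).round(4),"sides",np.linalg.norm(e,axis=1).round(4),"ang",(np.degrees(np.arctan2(e[:,1],e[:,0]))%90).round(1))
show("foot",T([(32,90),(155,48),(203,168),(78,210)],.027))
show("pocket",T([(538,180),(743,190),(738,398),(527,388)],.024))
S=T([(35,155),(162,146)],.027,3.6,(220,120),s); print("side foot mid",S.mean(0).round(4),np.linalg.norm(S[1]-S[0]))
show("pocket side",T([(90,417),(240,355),(318,465),(170,547)],.024,3.6,(220,120),s))
print(T([(75,52),(130,165)],.095))
o=r.get_obs();print(o["t"],o["eef_pos"])
```

```text
foot [0.6217 0.1922 0.027 ] sides [0.0589 0.0612 0.059  0.0606] ang [19.2 22.2 18.6 22.1]
pocket [ 0.5463 -0.0426  0.024 ] sides [0.0933 0.0948 0.094  0.0949] ang [86.6 86.6 86.7 86.2]
side foot mid [0.6199 0.1845 0.027 ] 0.08325751692038702
pocket side [ 0.5488 -0.0461  0.024 ] sides [0.0962 0.0867 0.0957 0.0948] ang [84.9 84.5 89.8 85.1]
[[0.6376154  0.19669972 0.095     ]
 [0.58866973 0.17231273 0.095     ]]
0.7 [0.26097859 0.56792899 0.2475813 ]
```

Call:
{"fn": "servo_tool", "kwargs": {
  "targets": [
    [[0,0,0],-0.113],
    [[0,0,0],-0.113],
    [[0,0,0],-0.113],
    [[0,0,0],-0.113],
    [[0,0,0],-0.113],
    [[0,0,0],-0.113],
    [[0,0,0],-0.113]
  ],
  "jaw": 1
}}

```text
t: 1.28
eef_pos: [0.261, 0.5679, 0.2476]
eef_rot: [[-0.934, -0.358, 0.0], [-0.358, 0.934, 0.0], [-0.0, 0.0, -1.0]]
contact_force: [-0.1, -0.3, -0.2]
grip_width: 0.0871
grip_force: 0.0
```

Call:
{"fn": "servo_tool", "kwargs": {
  "targets": [
    [[-1.4,-3.2,0],0],
    [[-1.4,-3.2,0],0],
    [[-1.4,-3.2,0],0],
    [[-1.4,-3.2,0],0],
    [[-1.4,-3.2,0],0],
    [[-1.4,-3.2,0],0],
    [[-1.4,-3.2,0],0],
    [[-1.4,-3.2,0],0]
  ]
}}

```text
t: 1.95
eef_pos: [0.4571, 0.3664, 0.2478]
eef_rot: [[-0.936, -0.352, 0.0], [-0.352, 0.936, 0.0], [-0.001, 0.0, -1.0]]
contact_force: [0.0, 0.5, 0.2]
grip_width: 0.0869
grip_force: 0.0
```

Call:
{"fn": "servo_tool", "kwargs": {
  "targets": [
    [[-1.4,-3.2,0],0],
    [[-1.4,-3.2,0],0],
    [[-1.4,-3.2,0],0],
    [[-1.4,-3.2,0],0],
    [[-1.4,-3.2,0],0],
    [[-1.4,-3.2,0],0],
    [[0,0,0],0],
    [[0,0,0],0]
  ]
}}

```text
t: 2.62
eef_pos: [0.6036, 0.2152, 0.2472]
eef_rot: [[-0.937, -0.348, 0.0], [-0.348, 0.937, -0.001], [0.0, -0.001, -1.0]]
contact_force: [-0.2, 1.1, -0.6]
grip_width: 0.0866
grip_force: 0.0
```

Call:
{"fn": "servo_tool", "kwargs": {
  "targets": [
    [[-0.4,-1.5,0],0],
    [[-0.4,-1.4,0],0],
    [[0,0,3],0],
    [[0,0,3],0],
    [[0,0,3],0],
    [[0,0,2],0],
    [[0,0,0],0],
    [[0,0,0],0]
  ]
}}

```text
t: 3.28
eef_pos: [0.6195, 0.1936, 0.1373]
eef_rot: [[-0.936, -0.353, -0.002], [-0.353, 0.936, -0.0], [0.002, 0.0, -1.0]]
contact_force: [-1.0, -0.4, 0.9]
grip_width: 0.0872
grip_force: 0.0
```

Run:
```python
from h import *
a=r.camera("top")["image"][110:240,140:330,::-1];b=r.camera("side")["image"][60:230,160:330,::-1]
a=cv2.resize(a,(570,390),interpolation=2);b=cv2.resize(b,(390,390),interpolation=2)
cv2.imwrite("pics/g.png",cv2.resize(np.hstack([a,b]),(800,325)))
print(r.get_obs()["eef_pos"])
```

```text
[0.62094364 0.19389697 0.13961903]
```

View pics/g.png

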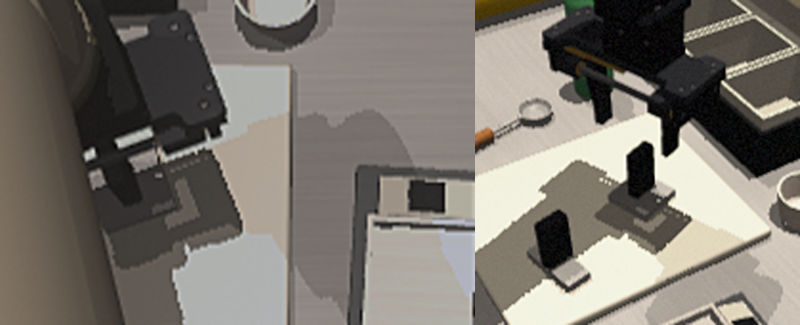

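The right half shows the grip (640,170) lying between the open fingers (603,105) and (670,135), so I can go down.

Call:
{"fn": "servo_tool", "kwargs": {
  "targets": [
    [[0,-0.3,1.5],0],
    [[0,0,1.5],0],
    [[0,0,1.5],0],
    [[0,0,1.3],0],
    [[0,0,0],0],
    [[0,0,0],0]
  ]
}}

```text
t: 3.88
eef_pos: [0.6213, 0.1908, 0.0802]
eef_rot: [[-0.936, -0.353, 0.0], [-0.353, 0.936, 0.0], [-0.0, 0.0, -1.0]]
contact_force: [-1.0, -0.4, -0.2]
grip_width: 0.0872
grip_force: 0.0
```

Call:
{"fn": "servo_tool", "kwargs": {
  "targets": [
    [[0,0,0],0],
    [[0,0,0],0],
    [[0,0,0],0],
    [[0,0,0],0],
    [[0,0,0],0],
    [[0,0,0],0],
    [[0,0,0],0],
    [[0,0,0],0]
  ],
  "jaw": -1
}}

```text
t: 4.55
eef_pos: [0.6211, 0.1906, 0.0796]
eef_rot: [[-0.936, -0.352, 0.0], [-0.352, 0.936, 0.0], [-0.0, 0.0, -1.0]]
contact_force: [-0.7, -0.4, -0.1]
grip_width: 0.0415
grip_force: 0.0
```

Call:
{"fn": "servo_tool", "kwargs": {
  "targets": [
    [[0,0,0],0],
    [[0,0,0],0],
    [[0,0,0],0],
    [[0,0,0],0],
    [[0,0,0],0],
    [[0,0,0],0],
    [[0,0,0],0],
    [[0,0,0],0]
  ]
}}

```text
t: 5.22
eef_pos: [0.621, 0.1908, 0.0795]
eef_rot: [[-0.936, -0.353, -0.0], [-0.353, 0.936, 0.0], [-0.0, 0.0, -1.0]]
contact_force: [-0.5, 0.7, 0.2]
grip_width: 0.0154
grip_force: 30.0
```

Call:
{"fn": "servo_tool", "kwargs": {
  "targets": [
    [[0,0,-0.5],0],
    [[0,0,-1],0],
    [[0,0,-1.5],0],
    [[0,0,-1.5],0],
    [[0,0,-1.5],0],
    [[0,0,0],0]
  ]
}}

```text
t: 5.72
eef_pos: [0.6228, 0.191, 0.1437]
eef_rot: [[-0.936, -0.352, 0.005], [-0.352, 0.936, 0.002], [-0.006, -0.0, -1.0]]
contact_force: [0.5, 0.8, -0.8]
grip_width: 0.0158
grip_force: 30.0
```

Call:
{"fn": "servo_tool", "kwargs": {
  "targets": [
    [[0,0,0],0.07],
    [[0,0,0],0.105],
    [[0,0,0],0.105],
    [[0,0,0],0.07],
    [[0,0,0],0.07],
    [[0,0,0],0]
  ]
}}

```text
t: 6.22
eef_pos: [0.6208, 0.1906, 0.1391]
eef_rot: [[-0.998, 0.063, -0.0], [0.063, 0.998, -0.0], [0.0, -0.0, -1.0]]
contact_force: [-0.1, 0.1, -1.3]
grip_width: 0.0159
grip_force: 30.0
```

Call:
{"fn": "servo_tool", "kwargs": {
  "targets": [
    [[0.3,-1.2,0],0],
    [[0.7,-2.6,0],0],
    [[0.9,-3.6,0],0],
    [[1,-4,0],0],
    [[1,-4,0],0],
    [[0.9,-3.6,0],0],
    [[0.7,-2.8,0],0],
    [[0.4,-1.5,0],0]
  ]
}}

```text
t: 6.88
eef_pos: [0.5463, -0.044, 0.1396]
eef_rot: [[-0.998, 0.062, -0.0], [0.062, 0.998, -0.001], [0.0, -0.001, -1.0]]
contact_force: [0.5, -0.5, -2.4]
grip_width: 0.0159
grip_force: 30.0
```

Call:
{"fn": "servo_tool", "kwargs": {
  "targets": [
    [[0,-0.6,0],0],
    [[0,0,0],0],
    [[0,0,0],0],
    [[0,0,0],0]
  ]
}}

```text
t: 7.22
eef_pos: [0.5482, -0.0428, 0.1394]
eef_rot: [[-0.998, 0.057, 0.0], [0.057, 0.998, 0.001], [-0.0, 0.001, -1.0]]
contact_force: [0.1, 0.1, -1.4]
grip_width: 0.0159
grip_force: 30.0
```

Run:
```python
from h import *
a=r.camera("top")["image"][150:270,260:440,::-1];b=r.camera("side")["image"][160:330,210:380,::-1]
a=cv2.resize(a,(585,390),interpolation=2);b=cv2.resize(b,(390,390),interpolation=2)
cv2.imwrite("pics/p.png",cv2.resize(np.hstack([a,b]),(800,320)))
o=r.get_obs();print(o["eef_pos"],np.round(o["eef_rot"],3))
```

```text
[ 0.54817165 -0.0429273   0.13936883] [[-0.998  0.057 -0.   ]
 [ 0.057  0.998  0.   ]
 [ 0.     0.    -1.   ]]
```

View pics/p.png

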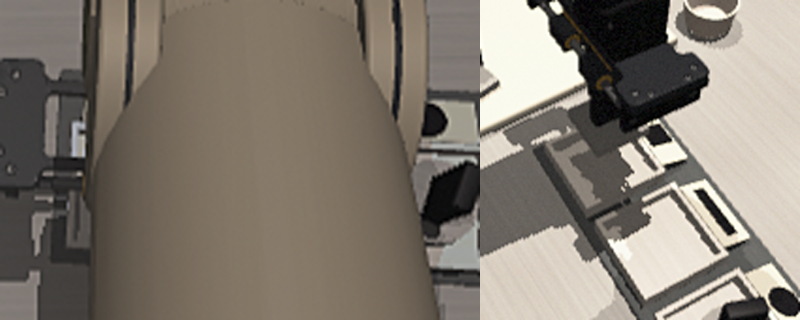

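The wrist hides the press in the top view. In the side view the gripper hangs over the square pocket, and the foot is dark at about (600,125). I'll go lower and measure the foot there.

Call:
{"fn": "servo_tool", "kwargs": {
  "targets": [
    [[0,0,1],0],
    [[0,0,1.5],0],
    [[0,0,1],0],
    [[0,0,0.5],0],
    [[0,0,0],0],
    [[0,0,0],0]
  ]
}}

```text
t: 7.82
eef_pos: [0.5479, -0.0443, 0.0993]
eef_rot: [[-0.998, 0.06, -0.001], [0.06, 0.998, -0.0], [0.001, -0.0, -1.0]]
contact_force: [-0.5, -0.2, -1.0]
grip_width: 0.016
grip_force: 30.0
```

Run:
```python
from h import *
s=r.camera("side"); im=s["image"][190:290,230:340,::-1]
cv2.imwrite("pics/q.png",cv2.convertScaleAbs(cv2.resize(im,None,fx=5.5,fy=5.5,interpolation=2),alpha=1.8,beta=20))
o=r.get_obs();p=o["eef_pos"];print(p,o["contact_force"])
z=p[2]-.0796+.027
import itertools
R=np.array(o["eef_rot"])
C=[p*[1,1,0]+[0,0,z]+R@[a*.03,b*.03,0] for a,b in((1,1),(1,-1),(-1,-1),(-1,1))]
print(((proj(s,C)-[230,190])*5.5).round())
```

```text
[ 0.5481863  -0.04439563  0.09983573] [ 0.09928657 -0.06025628 -2.44538862]
[[140. 225.]
 [224. 348.]
 [373. 278.]
 [285. 161.]]
```

View pics/q.png

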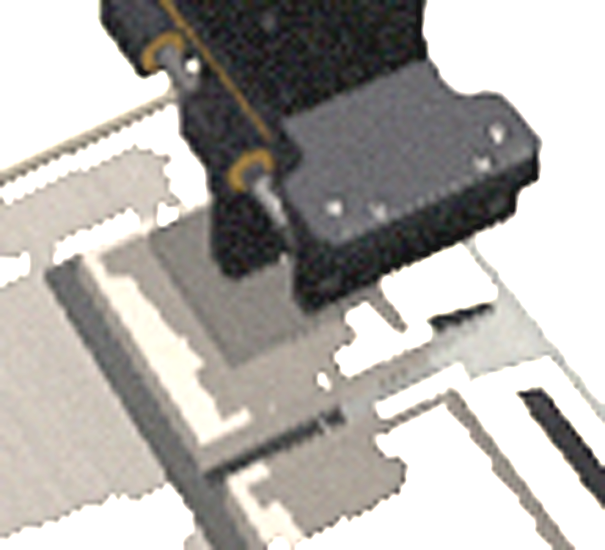

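The foot's visible corners (150,230) and (228,358) match the prediction to about 3 mm, and it is square over the pocket. Lowering gently.

Call:
{"fn": "servo_tool", "kwargs": {
  "targets": [
    [[0,0,0.5],0],
    [[0,0,0.5],0],
    [[0,0,0.5],0],
    [[0,0,0.4],0],
    [[0,0,0.2],0],
    [[0,0,0],0],
    [[0,0,0],0]
  ]
}}

```text
t: 8.45
eef_pos: [0.5479, -0.0444, 0.0784]
eef_rot: [[-0.998, 0.06, -0.0], [0.06, 0.998, 0.0], [0.0, 0.0, -1.0]]
contact_force: [0.6, 0.3, -1.5]
grip_width: 0.0156
grip_force: 30.0
```

Call:
{"fn": "servo_tool", "kwargs": {
  "targets": [
    [[0,0,0.1],0],
    [[0,0,0.1],0],
    [[0,0,0],0],
    [[0,0,0],0]
  ]
}}

```text
t: 8.78
eef_pos: [0.5479, -0.0444, 0.0766]
eef_rot: [[-0.998, 0.06, 0.0], [0.06, 0.998, 0.0], [-0.0, 0.0, -1.0]]
contact_force: [0.4, -0.4, -1.8]
grip_width: 0.0157
grip_force: 30.0
```

Call:
{"fn": "servo_tool", "kwargs": {
  "targets": [
    [[0,0,0.1],0],
    [[0,0,0.05],0],
    [[0,0,0],0],
    [[0,0,0],0]
  ]
}}

```text
t: 9.12
eef_pos: [0.548, -0.0444, 0.0754]
eef_rot: [[-0.998, 0.06, 0.0], [0.06, 0.998, 0.0], [-0.0, 0.0, -1.0]]
contact_force: [-2.0, 0.4, 5.2]
grip_width: 0.0154
grip_force: 30.0
```

Contact with the floor is felt (+5 N), so I'll release.

Call:
{"fn": "servo_tool", "kwargs": {
  "targets": [
    [[0,0,0],0],
    [[0,0,0],0],
    [[0,0,0],0],
    [[0,0,0],0],
    [[0,0,0],0],
    [[0,0,0],0],
    [[0,0,0],0],
    [[0,0,0],0]
  ],
  "jaw": 0.3
}}

```text
t: 9.78
eef_pos: [0.5479, -0.0444, 0.075]
eef_rot: [[-0.998, 0.06, -0.0], [0.06, 0.998, 0.0], [0.0, 0.0, -1.0]]
contact_force: [-0.3, -0.3, -0.4]
grip_width: 0.0549
grip_force: 0.0
```

Call:
{"fn": "servo_tool", "kwargs": {
  "targets": [
    [[0,0,0],0],
    [[0,0,0],0],
    [[0,0,-1],0],
    [[0,0,-2],0],
    [[0,0,-3],0],
    [[0,0,-3],0],
    [[0,0,-3],0],
    [[0,0,-3],0]
  ]
}}

```text
t: 10.45
eef_pos: [0.5476, -0.0446, 0.2274]
eef_rot: [[-0.998, 0.06, 0.001], [0.06, 0.998, 0.0], [-0.001, 0.0, -1.0]]
contact_force: [0.3, -0.1, -1.4]
grip_width: 0.0562
grip_force: 0.0
```

Call:
{"fn": "servo_tool", "kwargs": {
  "targets": [
    [[0,3,0],0],
    [[0,3,0],0],
    [[0,3,0],0],
    [[0,3,0],0],
    [[0,3,0],0],
    [[0,3,0],0],
    [[0,0,0],0],
    [[0,0,0],0]
  ]
}}

```text
t: 11.12
eef_pos: [0.5584, 0.1372, 0.2256]
eef_rot: [[-0.998, 0.056, 0.0], [0.056, 0.998, 0.0], [-0.0, 0.0, -1.0]]
contact_force: [-0.1, -0.8, 1.1]
grip_width: 0.0566
grip_force: 0.0
```

Run:
```python
from h import *
a=r.camera("top")["image"][150:270,260:460,::-1];s=r.camera("side");b=s["image"][130:380,170:420,::-1]
a=cv2.resize(a,(400,240));b=cv2.resize(b,(600,600),interpolation=2)[:,:]
a=np.vstack([cv2.resize(a,(200,120)),np.zeros((480,200,3),np.uint8)])
cv2.imwrite("pics/e.png",np.hstack([b,a]))
```

```text
(no output)
```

View pics/e.png

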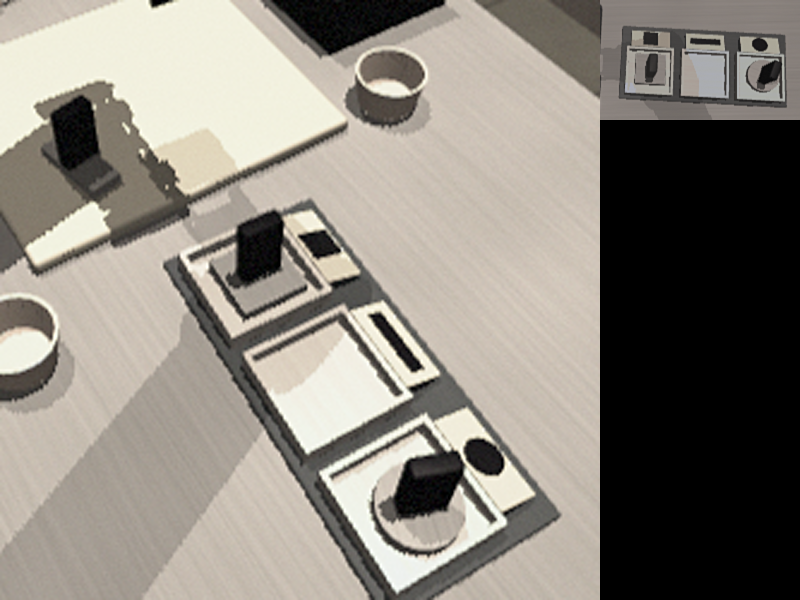

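The square press stands upright in the middle of the square-labelled pocket, at about (258,270), and the other presses are where they were.

```bash
python3 -c "
from rig import r
print(r.hand_in())"
```

```text
the job is handed in; nothing more can be done
None
```

The square press is back in the pocket labelled with a square, set down upright and flat. The final pictures show it near the middle of the pocket and the round and long presses undisturbed; the job is handed in, but no verdict was returned.

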